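Put the orange screwdriver away in the rack under the shelf

ROBOT

A 6-joint arm with a two-finger parallel gripper is mounted at the origin on the work surface. World frame = base frame: x ahead of the robot, y to its left, z up, the work surface at z = 0. Lengths are in m, angles in rad, forces in N, time in s.
With the tool pointing down it reaches from about 0.225 to 0.725 m from the base axis. Payload 3.1 kg.
Tool frame: the origin (TCP) lies at the very end of the fingers, on their centre line; the grasp point (between the pads) lies 19 mm behind it; z points along the fingers, y is the line along which they close (so a half turn about z gives the same grasp; the last joint's range is limited). The gripper opens to 85 mm and grips with 20 to 120 N. Pads are 22 mm wide; open, the fingers measure 114 mm over their backs; the gripper's body (76 mm by 85 mm) begins 54 mm behind the grasp point. The pads swing forward as they close: fully open they stand 13 mm farther back than shut.
Start: joints at [-1.277, 0.048, 0.099, 1.622, 0, 1.443], TCP at [0.215, -0.479, 0.231] pointing down, gripper open.
Joint ranges: [-2.91, 2.91], [-0.99, 1.94], [-1.21, 1.42], [-2.12, 2.29], [-1.49, 1.47], [-3.14, 3.14]. Speed limits (rad/s): [2.79, 2.79, 3.14, 3.14, 3.14, 3.14].

INTERFACE

Orientations are given as a rotation vector (axis times angle).
In Python, from plant import observe, optics, close_job gives the robot as it stands.
- The arm moves only by the tool play_rows, never from a script. Its argument "targets" is a list of rows, each a list of 7 numbers: the shift along the world's x, y, z normalised to -1 to 1, where 1 is 200 mm, then the turn, a rotation vector about the world's x, y, z normalised to -1 to 1, where 1 is 360 degrees, then the gripper command: -1 is fully open, 1 is shut, values between are in proportion. In form: [[x, y, z, rx, ry, rz, fingers], ...]. A call has 1 to 20 rows; each row is the pose to reach, as a shift and turn from the pose commanded when the call began, turning the shorter way round; what a row does not reach only later rows make up. A row lasts 1/8 s, in which the tool goes at most 62.5 mm and 10.7 degrees, less where a joint would pass 70% of its speed; a pose out of reach is approached as far as the arm can. A call with a number of a shift or a turn outside -1 to 1 is refused whole. A call with a gripper value outside its range is refused whole. The fingers move at their own pace and stop on an object; "grip_force" is the grip in N (left out, the last holds). Time passes only in rows, so rows that repeat a pose let the fingers close. It gives the time, the measured TCP pose, the force, the opening and the grip force at its end, in the units of the state.
- observe(): the state, without advancing time (a new reading comes with each control period).
- optics.read_camera(name): name is "scene" or "top" or "wrist"; returns a dict with "pixels" (384x512x3 uint8, blue, green, red), "z_map" (384x512 float32, m along the optical axis (not along the pixel's ray), 0 where there is no reading), "fx", "fy", "cx", "cy" (pixels), "D" ([k1, k2, p1, p2, k3] as OpenCV has them; the pictures are not rectified), "rvec" (rotation vector, rad) and "tvec" (3), from world to camera coordinates, as OpenCV has them; the wrist camera has in their place "hand_eye" (4x4, takes a point from camera to tool coordinates, whose origin is the TCP and whose axes are the flange's). Camera axes: x right, y down, z forward; pixel columns grow to the right and rows downward; lengths in m; the calibration is good to about 2 mm. A picture is of the moment at which its call begins: read the wrist's pose just before it.
- close_job(): hands the job in; it is judged then, once.
The state is a dict: "time_s": time; "joint_positions": joint angles; "joint_vel": joint speeds; "tau": joint torques, N m; "tcp_pos": TCP position; "ee_rot": TCP orientation; "ft_force": force on the tool from outside, world axes, zero at the start; "wrist_torque": the same for the moment, N m; "grip_width": finger opening in m; "gripper_force": force on a finger pad.
Only numpy, scipy, OpenCV 4.12 (cv2) and the standard library are available. Lean on these libraries where they do the work, as an engineer would, in place of code of your own. Each camera call takes 0.05 s, during which the arm holds its last target. There are 200 camera calls.

TASK

Draw the orange screwdriver up out of the wooden block and hang it upright in the empty holder of the rack: slide its blade in through the holder's front slot, below the shelf, then let the handle's tapered nose settle all the way into the cup without forcing it, and let go. Leave the blue screwdrivers and the yellow can as they are.

Things in the scene. Friction and masses are not known exactly. Their poses are not given: they have to be found in the camera images.
- driver_handle (a point): Orange screwdriver: point on the handle's axis where it is best gripped. z runs from blade to handle end (up as it stands). Round handle 105 mm long, 29-30 mm thick: it ends 45 mm above this point, its lower end (nose) is 60 mm below it. The lowest 18 mm are a cone narrowing from 28 to 14 mm. Starts standing in the block, perhaps leaning a few degrees.
- driver_nose (a point): Same screwdriver: centre of the handle's lower end (14 mm wide), where the blade comes out. z as above.
- driver: Same screwdriver, about 140 g: origin at the blade's tip. The round steel blade is 8 mm thick and 125 mm long, so the nose is 125 mm and the gripping point 185 mm above the tip. At the start 50 mm of it is in the block's hole and 75 mm shows.
- block: Fixed beech block on the bench, 70 x 120 mm (x, y) and 60 mm high, with three holes in its top; the screwdriver stands in the middle one, 11 mm wide and 50 mm deep. Origin: centre of the underside.
- free_seat (a point): Empty yellow holder on the rack: the point where the nose's centre (driver_nose) rests when fully home, 155 mm above the bench. x points into the rack, away from its open front; z up. Seated, 95 mm of handle stands above the holder's top face, which is 10 mm above this point. Let go a millimetre or two high, the screwdriver drops home by its own weight.
- holder_free: The same holder, same origin and axes: a fixed flat fork 44 mm wide, underside 2 mm below the origin. Its cup tapers like the nose, 22 mm wide at the top face, 14 mm at the origin, open below. A slot 12 mm wide, open above and below, runs from cup to front (-x); its mouth flares to 26 mm, 41 mm before the origin. The nose slides in above the top face: the cone is wider than the slot.
- rack: Fixed open rack, no back: two plywood cheeks (31 mm behind the seats, 194 mm to either side) and a shelf over all, 420 mm wide, underside 315 mm above the bench, from 4 mm before the seats to 96 mm behind. Origin on the bench under the row of seats, mid-width; x as for the holder. Four holders at y = -120, -40, 40, 120 mm; which one is empty varies.
- hung_1_handle (a point): A blue screwdriver hanging in its holder (handle 90 mm long, 30 mm thick, top 80 mm above the holder's top face): the middle of its handle. Leave it hanging.
- hung_2_handle (a point): A second blue screwdriver hanging in its holder, as hung_1.
- hung_3_handle (a point): A third blue screwdriver hanging in its holder, as hung_1.
- can: Yellow can standing on the bench, 52 mm in diameter, 110 mm high; origin at the centre of its underside. Leave it standing.
Mind the look-alikes: they are no part of the job. There is more than one size of the driver; the job needs the middle-sized.

How it is judged:
By the outcome, as a careful person would: the job done as asked, in the order asked, and still so for the second after the job is handed in, with the robot touching nothing.
It also fails if it takes over 45 s, if anything falls off the work surface, if the arm or the gripper's body presses on something with over 40 N, if the wrist force passes 120 N, or if a joint passes its speed limit or range.

## Working session

There is one attempt and no reset: what is moved stays moved. The work goes in short steps, Python scripts to look and compute and a tool call to move; the robot and the scene stay as the last step left them, time stands still between calls to the robot, and variables do not carry over. Pictures are saved under pics/ and viewed, at most 10 in all, crops included, and the job is handed in when it is done.

Besides the shell and the picture viewer there is one more tool, called after "Request:" by a JSON object that holds its "name" and its "arguments", one argument or row to a line. play_rows: Moves the arm, as the interface text tells. Its arguments: {"type":"object","properties":{"targets":{"type":"array","items":{"type":"array","items":{"type":"number","minimum":-1,"maximum":1}}},"grip_force":{"type":"number"}},"required":["targets"]}

```bash
mkdir -p pics; cat > h.py <<'E'
import numpy as np, cv2
from plant import observe, optics, close_job
from scipy.spatial.transform import Rotation as R
def cam(name):
    s=observe(); c=optics.read_camera(name); c['K']=np.array([[c['fx'],0,c['cx']],[0,c['fy'],c['cy']],[0,0,1.]])
    if 'hand_eye' in c:
        T=np.eye(4);T[:3,:3]=R.from_rotvec(s['ee_rot']).as_matrix();T[:3,3]=s['tcp_pos'];c['T']=T@np.array(c['hand_eye'])
    else:
        T=np.eye(4);T[:3,:3]=R.from_rotvec(np.ravel(c['rvec'])).as_matrix();T[:3,3]=np.ravel(c['tvec']);c['T']=np.linalg.inv(T)
    return c
def cloud(c):
    h,w=c['z_map'].shape; u,v=np.meshgrid(np.arange(w),np.arange(h))
    p=cv2.undistortPoints(np.stack([u,v],-1).reshape(-1,1,2).astype(float),c['K'],np.array(c['D'])).reshape(h,w,2)
    z=c['z_map'][...,None]; P=np.concatenate([p*z,z],-1)
    W=P@c['T'][:3,:3].T+c['T'][:3,3]; W[c['z_map']==0]=np.nan
    return W
E
python3 - <<'E'
from h import *
s=observe();print({k:np.round(v,3) for k,v in s.items()})
a=[]
for n in ['scene','top']:
    c=cam(n);cv2.imwrite(f'pics/{n}0.png',cv2.resize(c['pixels'],(800,600)));np.save(n+'0.npy',cloud(c));print(n,c['T'][:3,3],c['T'][:3,2])
E
```

```text
{'time_s': np.float64(0.0), 'joint_positions': array([-1.277,  0.049,  0.098,  1.622,  0.   ,  1.443]), 'joint_vel': array([-0.   , -0.   ,  0.001,  0.   ,  0.002, -0.001]), 'tau': array([-0.0000e+00, -3.3878e+01,  3.2002e+01,  2.0000e-02,  0.0000e+00,
       -0.0000e+00]), 'tcp_pos': array([ 0.215, -0.478,  0.23 ]), 'ee_rot': array([-3.07 , -0.657,  0.   ]), 'ft_force': array([ 0.258,  0.433, -0.105]), 'wrist_torque': array([ 0.014,  0.018, -0.059]), 'gripper_force': np.float64(0.0), 'grip_width': np.float64(0.085)}
scene [0.25047159 0.66173883 1.07584391] [ 0.25032773 -0.54068386 -0.80311704]
top [0.44764944 0.04759341 1.16461712] [ 0.06191735 -0.01198529 -0.99800932]
```

View pics/scene0.png

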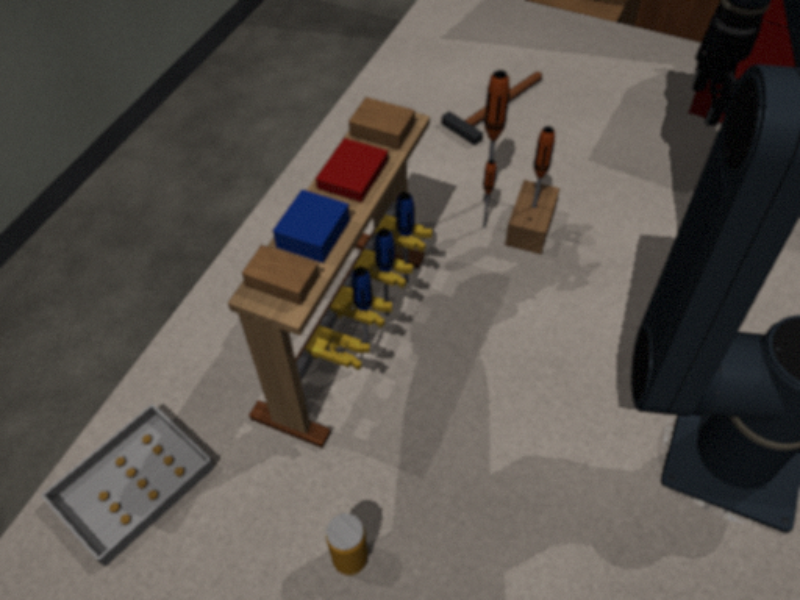

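View pics/top0.png

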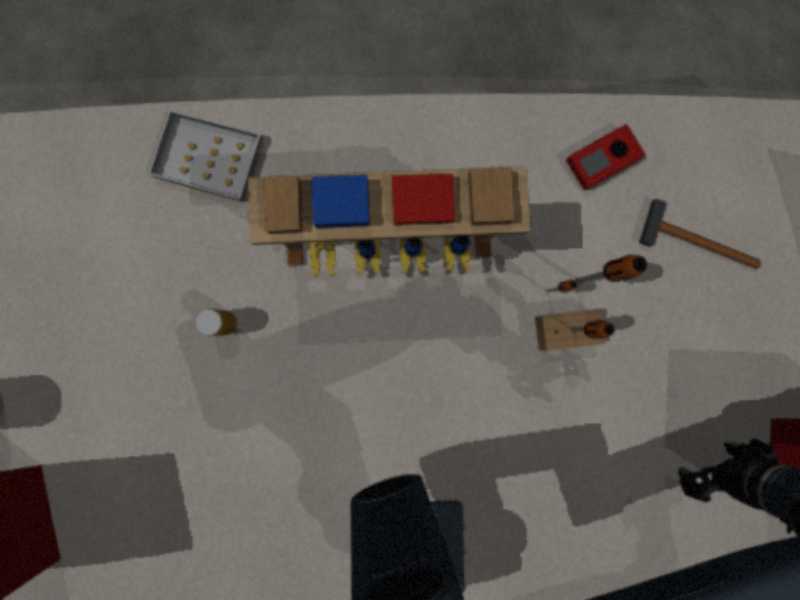

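The top view shows the block at about (572,330). The job's orange driver stands in it, handle near (600,328), and in the scene view the handle is at (545,150). The large and small look-alikes are at (625,265) and (567,286). The empty holder is the leftmost, at (322,258); the can is at (215,322).

```bash
python3 - <<'E'
from h import *
for n,boxes in {'scene':{'drv':(525,120,560,180),'block':(500,180,565,255),'free':(300,322,375,372),'h3':(345,262,375,312),'h2':(370,225,402,272),'h1':(392,190,420,235),'can':(320,505,375,580),'small':(480,155,500,200)},
 'top':{'drv':(570,315,620,345),'block':(530,300,615,355),'free':(305,240,342,280),'h3':(350,235,385,280),'h2':(400,235,428,275),'h1':(445,232,475,275),'can':(190,300,240,340),'shelf':(245,165,535,245)}}.items():
    W=np.load(n+'0.npy'); img=cv2.resize(cv2.imread(f'pics/{n}0.png'),(512,384),interpolation=cv2.INTER_AREA); hsv=cv2.cvtColor(img,cv2.COLOR_BGR2HSV)
    for k,b in boxes.items():
        x0,y0,x1,y1=[int(i*.64) for i in b]
        w=W[y0:y1,x0:x1].reshape(-1,3);h=hsv[y0:y1,x0:x1].reshape(-1,3)
        if k in('drv','small'): m=((h[:,0]<14)&(h[:,1]>150)&(w[:,2]>.1))
        elif k=='block': m=(abs(w[:,2]-.06)<.006)
        elif k=='free': m=(h[:,0]>18)&(h[:,0]<35)&(h[:,1]>140)&(w[:,2]>.12)
        elif k in('h1','h2','h3'): m=(h[:,0]>95)&(h[:,0]<130)&(h[:,1]>100)&(w[:,2]>.15)&(w[:,2]<.3)
        elif k=='can': m=w[:,2]>.03
        else: m=(w[:,2]>.32)&(w[:,2]<.345)
        q=w[m&~np.isnan(w[:,0])]
        if len(q)<5: print(n,k,len(q));continue
        print(n,k,len(q),'med',np.round(np.median(q,0),3),'lo',np.round(np.percentile(q,3,axis=0),3),'hi',np.round(np.percentile(q,97,axis=0),3))
        if k=='drv':
            for a in np.arange(.12,.26,.02):
                qq=q[(q[:,2]>a)&(q[:,2]<=a+.02)]
                if len(qq)>3: print('   z',round(a+.01,2),np.round(qq.mean(0),3),len(qq))
        if k=='shelf':
            r=cv2.minAreaRect(q[:,:2].astype(np.float32));print(r)
        if k=='block': print(cv2.minAreaRect(q[:,:2].astype(np.float32)))
E
```

```text
scene drv 218 med [ 0.438 -0.307  0.203] lo [ 0.429 -0.313  0.154] hi [ 0.448 -0.303  0.241]
   z 0.15 [ 0.437 -0.308  0.153] 14
   z 0.17 [ 0.438 -0.306  0.17 ] 40
   z 0.19 [ 0.438 -0.307  0.19 ] 50
   z 0.21 [ 0.438 -0.308  0.21 ] 47
   z 0.23 [ 0.439 -0.309  0.23 ] 57
   z 0.25 [ 0.437 -0.312  0.242] 10
scene block 736 med [ 0.437 -0.31   0.061] lo [ 0.404 -0.376  0.057] hi [ 0.473 -0.259  0.065]
((0.43941402435302734, -0.31837910413742065), (0.07086943089962006, 0.12814395129680634), 4.757696151733398)
scene free 583 med [0.595 0.163 0.166] lo [0.552 0.14  0.156] hi [0.63  0.183 0.169]
scene h3 232 med [0.582 0.091 0.222] lo [0.575 0.081 0.18 ] hi [0.595 0.096 0.247]
scene h2 240 med [0.585 0.011 0.219] lo [ 0.576 -0.     0.179] hi [0.599 0.016 0.247]
scene h1 224 med [ 0.586 -0.068  0.219] lo [ 0.578 -0.078  0.179] hi [ 0.6   -0.063  0.248]
scene can 768 med [0.464 0.392 0.109] lo [0.445 0.364 0.035] hi [0.49  0.409 0.114]
scene small 88 med [ 0.519 -0.277  0.141] lo [ 0.513 -0.283  0.11 ] hi [ 0.526 -0.273  0.168]
top drv 116 med [ 0.438 -0.307  0.215] lo [ 0.426 -0.314  0.173
[... 319 characters left out ...]
64, -0.31764715909957886), (0.07048708200454712, 0.12123500555753708), 4.897941589355469)
top free 157 med [0.582 0.169 0.165] lo [0.552 0.142 0.162] hi [0.605 0.181 0.169]
top h3 65 med [0.58  0.08  0.242] lo [0.573 0.071 0.218] hi [0.591 0.092 0.247]
top h2 64 med [0.581 0.004 0.241] lo [ 0.574 -0.007  0.213] hi [0.593 0.014 0.247]
top h1 71 med [ 0.584 -0.073  0.239] lo [ 0.576 -0.086  0.2  ] hi [ 0.594 -0.065  0.247]
top can 343 med [0.469 0.374 0.109] lo [0.448 0.358 0.035] hi [0.49  0.404 0.114]
top shelf 3495 med [0.613 0.048 0.333] lo [ 0.583 -0.161  0.329] hi [0.682 0.246 0.337]
((0.6343716382980347, 0.04239147901535034), (0.10248292237520218, 0.42104142904281616), 1.24164879322052)
```

Request:
{"name": "play_rows", "arguments": {
  "targets": [
    [0.1,0.3,0.35,0,0,0.1,-1],
    [0.175,0.645,0.35,0,0,0.433,-1],
    [0.175,0.645,0.35,0,0,0.433,-1],
    [0.175,0.645,0.35,0,0,0.433,-1],
    [0.175,0.645,0.35,0,0,0.433,-1],
    [0.175,0.645,0.35,0,0,0.433,-1],
    [0.175,0.645,0.35,0,0,0.433,-1],
    [0.175,0.645,0.35,0,0,0.433,-1],
    [0.175,0.645,0.35,0,0,0.433,-1],
    [0.175,0.645,0.35,0,0,0.433,-1],
    [0.175,0.645,0.35,0,0,0.433,-1],
    [0.175,0.645,0.35,0,0,0.433,-1],
    [0.175,0.645,0.35,0,0,0.433,-1],
    [0.175,0.645,0.35,0,0,0.433,-1],
    [0.175,0.645,0.35,0,0,0.433,-1],
    [0.175,0.645,0.35,0,0,0.433,-1]
  ],
  "grip_force": 50
}}

```text
time_s: 2.1
tcp_pos: [0.2498, -0.3498, 0.3008]
ee_rot: [-0.001, -3.141, -0.001]
ft_force: [-0.1, 0.8, -1.1]
grip_width: 0.0853
gripper_force: 0.0
```

```bash
python3 - <<'E'
from h import *
s=observe();print({k:np.round(v,3) for k,v in s.items()})
print(R.from_rotvec(s['ee_rot']).as_matrix().round(3))
E
```

```text
{'time_s': np.float64(2.1), 'joint_positions': array([-1.107, -0.166,  0.035,  1.773,  0.   , -1.107]), 'joint_vel': array([ 0.001, -0.001,  0.002,  0.   , -0.001,  0.026]), 'tau': array([ 2.0000e-03, -2.4871e+01,  3.1216e+01,  9.0000e-03, -0.0000e+00,
       -1.6100e-01]), 'tcp_pos': array([ 0.25 , -0.35 ,  0.301]), 'ee_rot': array([-1.000e-03, -3.141e+00, -1.000e-03]), 'ft_force': array([-0.139,  0.812, -1.062]), 'wrist_torque': array([ 0.043, -0.016,  0.025]), 'gripper_force': np.float64(0.0), 'grip_width': np.float64(0.085)}
[[-1.     0.    -0.   ]
 [ 0.     1.     0.001]
 [ 0.     0.001 -1.   ]]
```

Request:
{"name": "play_rows", "arguments": {
  "targets": [
    [0.1,0.05,0,0,-0.03,0,-1],
    [0.2,0.08,0,0,-0.06,0,-1],
    [0.3,0.1,0,0,-0.09,0,-1],
    [0.4,0.12,0,0,-0.12,0,-1],
    [0.5,0.14,0,0,-0.15,0,-1],
    [0.535,0.16,-0.05,0,-0.18,0,-1],
    [0.535,0.16,-0.1,0,-0.21,0,-1],
    [0.535,0.16,-0.2,0,-0.24,0,-1],
    [0.535,0.16,-0.25,0,-0.25,0,-1],
    [0.535,0.16,-0.25,0,-0.25,0,-1],
    [0.535,0.16,-0.25,0,-0.25,0,-1],
    [0.535,0.16,-0.25,0,-0.25,0,-1]
  ]
}}

```text
time_s: 3.6
tcp_pos: [0.3514, -0.3177, 0.2501]
ee_rot: [-0.005, 1.573, 0.001]
ft_force: [0.7, 5.9, 49.3]
grip_width: 0.0853
gripper_force: 0.0
```

```bash
python3 - <<'E'
from h import *
s=observe();print(s['joint_positions'].round(3))
c=cam('wrist');cv2.imwrite('pics/w1.png',c['pixels']);W=cloud(c);np.save('w1.npy',W)
h=cv2.cvtColor(c['pixels'],cv2.COLOR_BGR2HSV)
m=(h[...,0]<14)&(h[...,1]>140)&(abs(W[...,0]-.438)<.03)&(abs(W[...,1]+.318)<.03)
q=W[m]
for a in np.arange(.12,.26,.01):
    qq=q[(q[:,2]>a)&(q[:,2]<=a+.01)]
    if len(qq)>3: print(round(a+.005,3),qq.mean(0).round(4),qq.min(0).round(3),qq.max(0).round(3),len(qq))
E
```

```text
[-1.668  0.176 -0.644  2.295  1.47  -3.119]
0.135 [ 0.4325 -0.3186  0.1375] [ 0.429 -0.327  0.135] [ 0.436 -0.311  0.14 ] 131
0.145 [ 0.43   -0.3187  0.1453] [ 0.425 -0.33   0.14 ] [ 0.436 -0.307  0.15 ] 356
0.155 [ 0.4276 -0.3187  0.1551] [ 0.423 -0.333  0.15 ] [ 0.436 -0.305  0.16 ] 470
0.165 [ 0.4272 -0.3187  0.1648] [ 0.422 -0.333  0.16 ] [ 0.435 -0.305  0.168] 232
0.175 [ 0.4273 -0.3186  0.1747] [ 0.423 -0.333  0.17 ] [ 0.441 -0.305  0.18 ] 399
0.185 [ 0.4275 -0.3184  0.1848] [ 0.423 -0.334  0.18 ] [ 0.442 -0.305  0.19 ] 363
0.195 [ 0.4277 -0.3191  0.1949] [ 0.423 -0.334  0.19 ] [ 0.442 -0.306  0.2  ] 339
0.205 [ 0.4273 -0.3183  0.205 ] [ 0.423 -0.333  0.2  ] [ 0.44  -0.306  0.21 ] 315
0.215 [ 0.4274 -0.3184  0.2151] [ 0.423 -0.333  0.21 ] [ 0.442 -0.305  0.22 ] 326
0.225 [ 0.428  -0.3186  0.2248] [ 0.424 -0.332  0.22 ] [ 0.436 -0.305  0.23 ] 331
0.235 [ 0.4295 -0.319   0.2341] [ 0.426 -0.33   0.23 ] [ 0.435 -0.307  0.24 ] 224
```

View pics/w1.png

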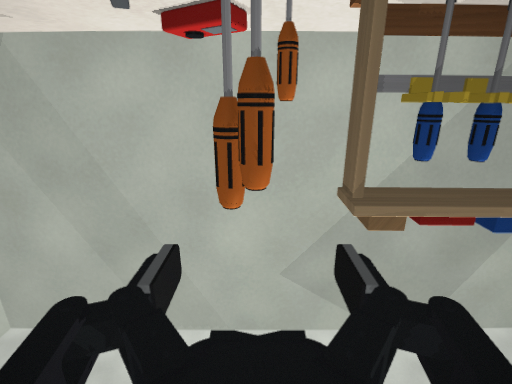

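The wrist view shows the job's driver at (228,150), left of the large one at (256,125) and the small one at (288,60). The arm has folded onto a bad branch at its joint limits, so I'll retrace and pitch up in the arm's own plane instead.

Request:
{"name": "play_rows", "arguments": {
  "targets": [
    [0,0,0.05,0,0.01,0,-1],
    [0,0,0.15,0,0.04,0,-1],
    [0,-0.02,0.2,0,0.07,0,-1],
    [-0.04,-0.04,0.25,0,0.1,0,-1],
    [-0.14,-0.06,0.25,0,0.13,0,-1],
    [-0.24,-0.08,0.25,0,0.16,0,-1],
    [-0.34,-0.1,0.25,0,0.19,0,-1],
    [-0.44,-0.12,0.25,0,0.22,0,-1],
    [-0.535,-0.16,0.25,0,0.25,0,-1],
    [-0.535,-0.16,0.25,0,0.25,0,-1],
    [-0.535,-0.16,0.25,0,0.25,0,-1]
  ]
}}

```text
time_s: 5.03
tcp_pos: [0.2443, -0.3497, 0.3029]
ee_rot: [-0.006, -3.134, 0.001]
ft_force: [-0.4, -0.3, -0.1]
grip_width: 0.0859
gripper_force: 0.0
```

```bash
python3 - <<'E'
from h import *
s=observe();print({k:np.round(v,3) for k,v in s.items()})
E
```

```text
{'time_s': np.float64(5.025), 'joint_positions': array([-1.113, -0.171,  0.035,  1.779, -0.007, -1.109]), 'joint_vel': array([ 1.054,  0.773,  0.696,  0.413, -1.399,  1.027]), 'tau': array([ -3.065, -28.689,  29.916,  -0.387,   0.98 ,  -0.673]), 'tcp_pos': array([ 0.244, -0.35 ,  0.303]), 'ee_rot': array([-6.000e-03, -3.134e+00,  1.000e-03]), 'ft_force': array([-0.431, -0.275, -0.058]), 'wrist_torque': array([ 0.068,  0.002, -0.059]), 'gripper_force': np.float64(0.0), 'grip_width': np.float64(0.086)}
```

Request:
{"name": "play_rows", "arguments": {
  "targets": [
    [0.2,0.1,0.1,0,0,-0.03,-1],
    [0.45,0.2,0.1,0,0,-0.06,-1],
    [0.7,0.3,0.1,0,0,-0.09,-1],
    [0.75,0.3,0.1,0,0,-0.111,-1],
    [0.75,0.3,0.1,0,0,-0.111,-1],
    [0.75,0.3,0.1,0,0,-0.111,-1]
  ]
}}

```text
time_s: 5.78
tcp_pos: [0.3938, -0.2894, 0.3211]
ee_rot: [-1.07, -2.952, -0.007]
ft_force: [0.2, -0.4, 0.5]
grip_width: 0.0854
gripper_force: 0.0
```

```bash
python3 - <<'E'
from h import *
s=observe();print(s['joint_positions'].round(3),s['tcp_pos'].round(3),s['ee_rot'].round(3))
print(R.from_rotvec(s['ee_rot']).as_matrix().round(2))
W=np.load('w1.npy');h=cv2.cvtColor(cv2.imread('pics/w1.png'),cv2.COLOR_BGR2HSV)
m=(h[...,0]<14)&(h[...,1]>140)
for n,b in {'large':(240,60,272,188),'job':(216,100,240,207)}.items():
    q=W[b[1]:b[3],b[0]:b[2]][m[b[1]:b[3],b[0]:b[2]]]
    print(n,np.nanpercentile(q,[2,50,98],axis=0).round(3))
E
```

```text
[-0.773  0.     0.232  1.806  0.003 -0.078] [ 0.394 -0.289  0.321] [-1.07  -2.952 -0.007]
[[-0.77  0.64 -0.  ]
 [ 0.64  0.77  0.  ]
 [ 0.    0.   -1.  ]]
large [[ 0.424 -0.332  0.139]
 [ 0.427 -0.319  0.186]
 [ 0.435 -0.306  0.236]]
job [[ 0.435 -0.365  0.167]
 [ 0.525 -0.352  0.223]
 [ 0.533 -0.333  0.289]]
```

The image is inverted: (256,125) is the job's driver in the block, and the other is the large one, axis about (0.54,-0.352), top about 0.29.

Request:
{"name": "play_rows", "arguments": {
  "targets": [
    [0.03,-0.02,0,-0.019,-0.022,0,-1],
    [0.06,-0.05,0,-0.037,-0.044,0,-1],
    [0.09,-0.07,0,-0.055,-0.066,0,-1],
    [0.12,-0.09,0,-0.073,-0.088,0,-1],
    [0.15,-0.11,0,-0.092,-0.11,0,-1],
    [0.18,-0.14,0,-0.11,-0.132,0,-1],
    [0.21,-0.16,0,-0.129,-0.154,0,-1],
    [0.24,-0.18,0,-0.147,-0.176,0,-1],
    [0.262,-0.204,0,-0.161,-0.1915,0,-1],
    [0.262,-0.204,0,-0.161,-0.1915,0,-1],
    [0.262,-0.204,0,-0.161,-0.1915,0,-1]
  ]
}}

```text
time_s: 7.15
tcp_pos: [0.4905, -0.3582, 0.337]
ee_rot: [0.558, 1.528, -0.546]
ft_force: [0.5, 0.3, -0.3]
grip_width: 0.0854
gripper_force: 0.0
```

```bash
python3 - <<'E'
from h import *
s=observe();print(s['joint_positions'].round(3),s['joint_vel'].round(2),s['tcp_pos'].round(4),s['ee_rot'].round(3))
print(R.from_rotvec(s['ee_rot']).as_matrix().round(3))
E
```

```text
[-0.783 -0.99  -1.211 -0.192  0.08  -0.005] [ 0.01 -0.   -0.01  0.01  0.    0.  ] [ 0.4905 -0.3582  0.337 ] [ 0.558  1.528 -0.546]
[[-0.024  0.646  0.763]
 [ 0.016  0.763 -0.646]
 [-1.    -0.003 -0.029]]
```

```bash
python3 - <<'E'
from h import *
d=np.pi/180
Rt=R.from_euler('z',-20*d)*R.from_euler('y',(90+35)*d)   # Ry(90) -> tool +x ; +35 tips down
print(Rt.as_matrix().round(3))
R0=R.from_euler('z',-40*d)*R.from_euler('y',90*d)
print((Rt*R0.inv()).as_rotvec()/(2*np.pi), (Rt*R.from_rotvec([.558,1.528,-.546]).inv()).as_rotvec()/(2*np.pi))
print(cam('wrist')['hand_eye'])
E
```

```text
[[-0.539  0.342  0.77 ]
 [ 0.196  0.94  -0.28 ]
 [-0.819 -0.    -0.574]]
[0.04885251 0.08461502 0.05381022] [0.04709236 0.0803438  0.05456708]
[[-1.06758615e-03 -9.48691043e-01 -3.16202729e-01  8.18358274e-02]
 [ 9.99999429e-01 -1.02431587e-03 -3.03053231e-04  5.82689149e-05]
 [-3.63875861e-05 -3.16202872e-01  9.48691595e-01 -1.43172366e-01]
 [ 0.00000000e+00  0.00000000e+00  0.00000000e+00  1.00000000e+00]]
```

Request:
{"name": "play_rows", "arguments": {
  "targets": [
    [0,0,0.05,0.012,0.021,0.013,-1],
    [0,0,0.05,0.024,0.042,0.027,-1],
    [0,0.02,0,0.037,0.063,0.04,-1],
    [0,0.035,-0.1,0.0489,0.0846,0.0538,-1],
    [0,0.035,-0.2,0.0489,0.0846,0.0538,-1],
    [0,0.035,-0.25,0.0489,0.0846,0.0538,-1],
    [0,0.035,-0.25,0.0489,0.0846,0.0538,-1],
    [0,0.035,-0.25,0.0489,0.0846,0.0538,-1]
  ]
}}

```text
time_s: 8.2
tcp_pos: [0.4912, -0.3501, 0.2898]
ee_rot: [0.383, 2.179, -0.2]
ft_force: [0.2, -1.0, 0.5]
grip_width: 0.0856
gripper_force: 0.0
```

```bash
python3 - <<'E'
from h import *
s=observe();print(s['joint_positions'].round(3),s['joint_vel'].round(2),s['tcp_pos'].round(4),s['ee_rot'].round(3))
print(R.from_rotvec(s['ee_rot']).as_matrix().round(3))
E
```

```text
[-0.988 -0.635 -0.647  0.728  0.498 -0.417] [ 0.   -0.    0.02 -0.   -0.   -0.  ] [ 0.4912 -0.3501  0.2898] [ 0.383  2.179 -0.2  ]
[[-0.558  0.343  0.756]
 [ 0.2    0.939 -0.279]
 [-0.805 -0.004 -0.593]]
```

Request:
{"name": "play_rows", "arguments": {
  "targets": [
    [-0.1,0.07,0,0,0,0,-1],
    [-0.194,0.1315,0,0,0,0,-1],
    [-0.194,0.1315,0,0,0,0,-1],
    [-0.194,0.1315,-0.1,0,0,0,-1],
    [-0.194,0.1315,-0.25,0,0,0,-1],
    [-0.194,0.1315,-0.4,0,0,0,-1],
    [-0.194,0.1315,-0.53,0,0,0,-1],
    [-0.194,0.1315,-0.53,0,0,0,-1],
    [-0.194,0.1315,-0.53,0,0,0,-0.2]
  ]
}}

```text
time_s: 9.32
tcp_pos: [0.4532, -0.3249, 0.1853]
ee_rot: [0.382, 2.178, -0.201]
ft_force: [-0.3, 0.3, 0.2]
grip_width: 0.0699
gripper_force: 0.0
```

```bash
python3 - <<'E'
from h import *
s=observe();print(s['joint_positions'].round(3),s['tcp_pos'].round(4),s['ft_force'].round(2),s['grip_width'])
M=R.from_rotvec(s['ee_rot']).as_matrix()
for n in ['wrist','scene']:
    c=cam(n);cv2.imwrite(f'pics/{n}2.png',c['pixels'] if n=='wrist' else cv2.resize(c['pixels'][60:200,260:440],None,fx=4,fy=4));W=cloud(c)
    if n=='scene': break
    h=cv2.cvtColor(c['pixels'],cv2.COLOR_BGR2HSV)
    m=(h[...,0]<14)&(h[...,1]>140)&(abs(W[...,0]-.438)<.03)&(abs(W[...,1]+.318)<.03)
    q=W[m];t=(q-s['tcp_pos'])@M
    for a in np.arange(.12,.26,.02):
        i=(q[:,2]>a)&(q[:,2]<=a+.02)
        if i.sum()>5: print(round(a+.01,3),q[i].mean(0).round(4),'tool y',np.percentile(t[i,1],[2,98]).round(4),i.sum())
E
```

```text
[-1.045 -0.776 -0.922  0.615  0.54  -0.462] [ 0.4532 -0.3249  0.1853] [-0.28  0.32  0.2 ] 0.06985702222054263
0.13 [ 0.4325 -0.3164  0.1375] tool y [-0.0056  0.0076] 153
0.15 [ 0.429  -0.315   0.1515] tool y [-0.0109  0.0133] 1201
0.17 [ 0.4275 -0.3147  0.1719] tool y [-0.0119  0.0143] 1146
0.19 [ 0.4274 -0.3148  0.1902] tool y [-0.0113  0.0143] 1628
0.21 [ 0.4276 -0.3148  0.2107] tool y [-0.0113  0.0138] 1916
0.23 [ 0.4284 -0.315   0.2234] tool y [-0.012   0.0131] 832
```

View pics/scene2.png

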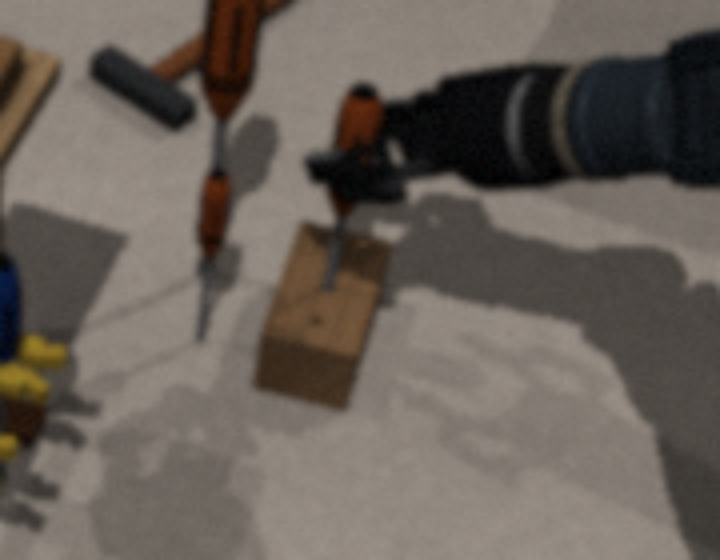

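The fingers straddle the handle at about (350,165) in the crop, well above the block, and the driver stands plumb. Closing now.

Request:
{"name": "play_rows", "arguments": {
  "targets": [
    [0.002,0.0055,0,0,0,0,0],
    [0.002,0.0055,0,0,0,0,1],
    [0.002,0.0055,0,0,0,0,1],
    [0.002,0.0055,0,0,0,0,1],
    [0.002,0.0055,0,0,0,0,1],
    [0.002,0.0055,0,0,0,0,1]
  ],
  "grip_force": 50
}}

```text
time_s: 10.18
tcp_pos: [0.4533, -0.3236, 0.1846]
ee_rot: [0.382, 2.178, -0.2]
ft_force: [-0.6, 0.4, 4.9]
grip_width: 0.028
gripper_force: 49.3
```

Request:
{"name": "play_rows", "arguments": {
  "targets": [
    [0,0,0.03,0,0,0,1],
    [0,0,0.09,0,0,0,1],
    [0,0,0.16,0,0,0,1],
    [0,0,0.24,0,0,0,1],
    [0,0,0.32,0,0,0,1],
    [0,0,0.4,0,0,0,1],
    [0,0,0.42,0,0,0,1],
    [0,0,0.42,0,0,0,1]
  ]
}}

```text
time_s: 11.18
tcp_pos: [0.4529, -0.3232, 0.2675]
ee_rot: [0.384, 2.18, -0.199]
ft_force: [-0.8, 0.3, -1.3]
grip_width: 0.0278
gripper_force: 49.4
```

```bash
python3 - <<'E'
from h import *
s=observe();print(s['joint_positions'].round(3),s['tcp_pos'].round(4),s['ee_rot'].round(4),s['ft_force'].round(2),s['grip_width'])
c=cam('wrist');cv2.imwrite('pics/wrist3.png',c['pixels'])
E
```

```text
[-1.043 -0.784 -0.761  0.786  0.538 -0.46 ] [ 0.4529 -0.3232  0.2675] [ 0.3837  2.18   -0.1989] [-0.76  0.34 -1.28] 0.02781023857137073
```

View pics/wrist3.png

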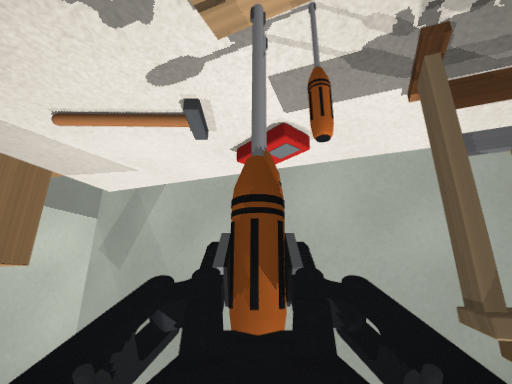

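The driver is clear of the block and held firmly, blade from (258,10) to (258,155). Next I'll measure its axis in the grip.

```bash
cat > fit.py <<'E'
from h import *
from scipy.optimize import least_squares
def axis(ex,ey,znose):
    """fit driver axis in world from wrist camera; returns xy at nose height, slope dx/dz, dy/dz"""
    s=observe();c=cam('wrist');W=cloud(c).reshape(-1,3);h=cv2.cvtColor(c['pixels'],cv2.COLOR_BGR2HSV).reshape(-1,3)
    d=np.hypot(W[:,0]-ex,W[:,1]-ey)
    b=(d<.014)&(W[:,2]>znose-.115)&(W[:,2]<znose-.006)&(h[:,1]<90)
    o=(d<.026)&(W[:,2]>znose+.021)&(W[:,2]<znose+.055)&(h[:,0]<16)&(h[:,1]>140)
    P=np.r_[W[b],W[o]];r=np.r_[np.full(b.sum(),.004),np.full(o.sum(),.0147)];w=np.r_[np.full(b.sum(),1/np.sqrt(b.sum()+1)),np.full(o.sum(),1/np.sqrt(o.sum()+1))]
    def f(p):
        a=np.array([p[2],p[3],1]);a/=np.linalg.norm(a)
        v=P-[p[0],p[1],znose];return (np.linalg.norm(np.cross(v,a),axis=1)-r)*w*1e3
    q=least_squares(f,[ex,ey,0,0],loss='soft_l1').x
    co=(h[:,0]<16)&(h[:,1]>140)&(np.hypot(W[:,0]-q[0],W[:,1]-q[1])<.012)
    print('n',b.sum(),o.sum(),'nose xy',q[:2].round(4),'lean deg',np.degrees(q[2:]).round(2),'lowest orange z',np.percentile(W[co,2],1).round(4))
    M=R.from_rotvec(s['ee_rot']).as_matrix();print('tcp',s['tcp_pos'].round(4),'nose-tcp',(np.r_[q[:2],znose]-s['tcp_pos']).round(4),'toolz az',np.degrees(np.arctan2(M[1,2],M[0,2])).round(2))
    return q
E
python3 -c "
from fit import *
axis(.438,-.3185,.218)"
```

```text
n 1623 2240 nose xy [ 0.4391 -0.3177] lean deg [0.15 0.05] lowest orange z 0.2164
tcp [ 0.4527 -0.323   0.2664] nose-tcp [-0.0136  0.0053 -0.0484] toolz az -20.2
```

Request:
{"name": "play_rows", "arguments": {
  "targets": [
    [0,0.1,0,0,0,0,1],
    [0,0.3,0,0,0,0.007,1],
    [0,0.5,0,0,0,0.014,1],
    [0,0.7,0,0,0,0.021,1],
    [0,0.9,0,0,0,0.028,1],
    [0,1,0,0,0,0.03,1]
  ]
}}

```text
time_s: 12.02
tcp_pos: [0.4843, -0.1395, 0.2735]
ee_rot: [0.17, 2.235, -0.074]
ft_force: [-0.1, 0.3, -0.8]
grip_width: 0.0277
gripper_force: 49.7
```

Request:
{"name": "play_rows", "arguments": {
  "targets": [
    [0.02,0.15,0,0,0,0.005,1],
    [0.05,0.35,0,0,0,0.012,1],
    [0.08,0.55,0,0,0,0.019,1],
    [0.1,0.75,0,0,0,0.025,1],
    [0.1,0.9,0,0,0,0.029,1],
    [0.1,1,0,0,0,0.0294,1],
    [0.1,1,0,0,0,0.0294,1]
  ]
}}

```text
time_s: 12.9
tcp_pos: [0.5079, 0.0617, 0.2737]
ee_rot: [-0.04, 2.245, 0.026]
ft_force: [0.9, -0.3, -2.4]
grip_width: 0.0281
gripper_force: 49.8
```

```bash
python3 -c "
from fit import *
s=observe();print(s['time_s'],s['joint_positions'].round(3),s['tcp_pos'],s['ft_force'].round(2))
t=s['tcp_pos'];axis(t[0]-.0146,t[1],t[2]-.0495)
c=cam('wrist');cv2.imwrite('pics/wrist4.png',c['pixels']);np.save('w4.npy',cloud(c))"
```

```text
12.9 [-0.059 -0.989 -0.826  0.84   0.079 -0.057] [0.50785472 0.06172138 0.27370077] [ 0.88 -0.32 -2.44]
n 1612 2222 nose xy [0.4916 0.062 ] lean deg [ 2.31 -0.24] lowest orange z 0.2256
tcp [0.5079 0.0617 0.2737] nose-tcp [-0.0163  0.0002 -0.0495] toolz az 2.39
```

View pics/wrist4.png

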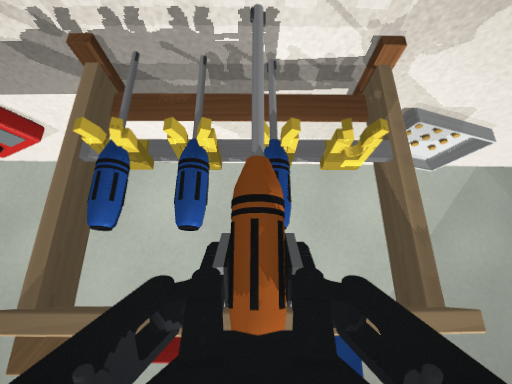

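The wrist view shows the driver held, the blues at (105,185), (190,185) and (275,180), and the empty fork at (355,145). The arm hit a shoulder limit here and the driver leans 2.3°. I'll measure the fork and work out the correction.

```bash
python3 - <<'E'
from h import *
W=np.load('w4.npy');h=cv2.cvtColor(cv2.imread('pics/wrist4.png'),cv2.COLOR_BGR2HSV)
y=(h[...,0]>18)&(h[...,0]<35)&(h[...,1]>140)
T=y&(abs(W[...,1]-.16)<.03)&(W[...,2]>.14)&(W[...,2]<.18)
q=W[T];print(len(q),np.percentile(q,[1,50,99],axis=0).round(4))
t=q[q[:,2]>np.percentile(q[:,2],97)-.004]
for a in np.arange(.54,.61,.006):
    i=q[(q[:,0]>a)&(q[:,0]<=a+.006)]
    if len(i)>5:
        ys=np.sort(i[:,1]);g=np.argmax(np.diff(ys));print(round(a+.003,3),len(i),'outer',ys[[0,-1]].round(4),'gap',ys[g].round(4),ys[g+1].round(4),'mid',((ys[g]+ys[g+1])/2).round(4),'ctr',(ys[0]/2+ys[-1]/2).round(4))
# fronts of the forks
for yc in (-.08,.0,.08,.16):
    i=W[y&(abs(W[...,1]-yc)<.032)&(W[...,2]>.14)&(W[...,2]<.18)];print(yc,len(i),'front x',np.percentile(i[:,0],[1,3]).round(4),'y',np.percentile(i[:,1],[1,99]).round(4))
s=observe();cur=R.from_rotvec(s['ee_rot']);g=R.from_rotvec([.3837,2.18,-.1989])
tgt=R.from_euler('z',np.radians(1.3+20.2))*g
print('turn',((tgt*cur.inv()).as_rotvec()/2/np.pi).round(4))
E
```

```text
2024 [[0.5459 0.139  0.1531]
 [0.5804 0.1632 0.1639]
 [0.6293 0.1816 0.1652]]
0.543 25 outer [0.1456 0.1752] gap 0.1473 0.1721 mid 0.1597 ctr 0.1604
0.549 291 outer [0.1391 0.1812] gap 0.1487 0.1694 mid 0.159 ctr 0.1602
0.555 139 outer [0.1412 0.1796] gap 0.1507 0.1672 mid 0.159 ctr 0.1604
0.561 201 outer [0.1387 0.1815] gap 0.1544 0.1657 mid 0.16 ctr 0.1601
0.567 141 outer [0.1385 0.1815] gap 0.1543 0.1659 mid 0.1601 ctr 0.16
0.573 142 outer [0.1388 0.1811] gap 0.1548 0.1665 mid 0.1607 ctr 0.1599
0.579 100 outer [0.1388 0.182 ] gap 0.1539 0.1671 mid 0.1605 ctr 0.1604
0.585 104 outer [0.139  0.1823] gap 0.151 0.1678 mid 0.1594 ctr 0.1606
0.591 154 outer [0.139  0.1823] gap 0.16 0.1632 mid 0.1616 ctr 0.1606
0.597 170 outer [0.1392 0.1826] gap 0.1711 0.1746 mid 0.1728 ctr 0.1609
0.603 129 outer [0.1395 0.1828] gap 0.1476 0.1496 mid 0.1486 ctr 0.1612
0.609 136 outer [0.1393 0.1826] gap 0.146 0.1472 mid 0.1466 ctr 0.161
-0.08 1761 front x [0.5507 0.5513] y [-0.1    -0.0562]
0.0 1337 front x [0.5489 0.5497] y [-0.0199  0.0236]
0.08 653 front x [0.5473 0.5477] y [0.0703 0.1024]
0.16 2024 front x [0.5459 0.5468] y [0.139  0.1816]
turn [-0.0012 -0.0061 -0.0015]
```

Request:
{"name": "play_rows", "arguments": {
  "targets": [
    [0.01,0.08,-0.05,-0.0006,-0.003,-0.0007,1],
    [0.02,0.2,-0.1,-0.0012,-0.0061,-0.0015,1],
    [0.03,0.32,-0.15,-0.0012,-0.0061,-0.0015,1],
    [0.035,0.43,-0.2,-0.0012,-0.0061,-0.0015,1],
    [0.035,0.485,-0.25,-0.0012,-0.0061,-0.0015,1],
    [0.035,0.485,-0.256,-0.0012,-0.0061,-0.0015,1],
    [0.035,0.485,-0.256,-0.0012,-0.0061,-0.0015,1],
    [0.035,0.485,-0.256,-0.0012,-0.0061,-0.0015,1]
  ]
}}

```text
time_s: 14.0
tcp_pos: [0.5159, 0.156, 0.2254]
ee_rot: [-0.027, 2.203, 0.009]
ft_force: [-0.3, 0.6, -1.7]
grip_width: 0.0279
gripper_force: 49.9
```

```bash
python3 -c "
from fit import *
s=observe();print(s['time_s'],s['joint_positions'].round(3),s['ft_force'].round(2))
t=s['tcp_pos'];q=axis(t[0]-.0146,t[1],t[2]-.0495)
c=cam('wrist');W=cloud(c);h=cv2.cvtColor(c['pixels'],cv2.COLOR_BGR2HSV)
Y=W[(h[...,0]>18)&(h[...,0]<35)&(h[...,1]>140)&(abs(W[...,1]-.16)<.03)&(W[...,2]>.14)&(W[...,2]<.18)]
print('front',np.percentile(Y[:,0],[1,3]),'topz',np.percentile(Y[:,2],[50,90,98]))
for a in (.556,.562,.568,.574,.58,.6,.606):
    i=np.sort(Y[(Y[:,0]>a)&(Y[:,0]<=a+.006),1])
    if len(i)>9: k=np.argmax(np.diff(i));print(a+.003,len(i),i[[0,k,k+1,-1]].round(4),'mid',(i[k]/2+i[k+1]/2).round(4),'ctr',(i[0]/2+i[-1]/2).round(4))
"
```

```text
14.0 [ 0.3   -0.886 -0.91   0.627 -0.225  0.164] [-0.27  0.61 -1.68]
n 1626 2217 nose xy [0.5017 0.1561] lean deg [-0.12  0.16] lowest orange z 0.1756
tcp [0.5159 0.156  0.2254] nose-tcp [-0.0142  0.     -0.0495] toolz az 1.16
front [0.54524317 0.54559616] topz [0.16119907 0.1645077  0.16474804]
0.559 25 [0.1685 0.1693 0.1734 0.1821] mid 0.1714 ctr 0.1753
0.5650000000000001 42 [0.1396 0.1413 0.1757 0.1826] mid 0.1585 ctr 0.1611
0.571 21 [0.1392 0.1394 0.1762 0.1825] mid 0.1578 ctr 0.1609
0.577 11 [0.1785 0.1787 0.1795 0.1826] mid 0.1791 ctr 0.1805
```

Request:
{"name": "play_rows", "arguments": {
  "targets": [
    [0,0,0,0,0,0,1],
    [0,0,0,0,0,0,1]
  ]
}}

```text
time_s: 14.35
tcp_pos: [0.5155, 0.1568, 0.2245]
ee_rot: [-0.029, 2.204, 0.009]
ft_force: [-0.5, -0.3, -1.8]
grip_width: 0.0278
gripper_force: 49.9
```

Request:
{"name": "play_rows", "arguments": {
  "targets": [
    [0.05,0.015,-0.01,0,0,0,1],
    [0.1,0.015,-0.01,0,0,0,1],
    [0.15,0.015,-0.01,0,0,0,1],
    [0.19,0.015,-0.01,0,0,0,1],
    [0.19,0.015,-0.01,0,0,0,1],
    [0.19,0.015,-0.01,0,0,0,1],
    [0.19,0.015,-0.01,0,0,0,1]
  ]
}}

```text
time_s: 15.22
tcp_pos: [0.5533, 0.1599, 0.2222]
ee_rot: [-0.029, 2.204, 0.009]
ft_force: [-0.4, 0.1, -2.1]
grip_width: 0.028
gripper_force: 49.9
```

```bash
python3 -c "
from fit import *
s=observe();print(s['time_s'],s['joint_vel'].round(3),s['ft_force'].round(2))
t=s['tcp_pos'];q=axis(t[0]-.0143,t[1],t[2]-.0495)
c=cam('wrist');cv2.imwrite('pics/wrist5.png',cv2.resize(c['pixels'][80:280,160:360],(600,600)))
"
```

```text
15.225 [ 0.001 -0.001 -0.     0.     0.001 -0.   ] [-0.4   0.11 -2.09]
n 1628 2228 nose xy [0.539 0.16 ] lean deg [-0.02  0.17] lowest orange z 0.1723
tcp [0.5533 0.1599 0.2222] nose-tcp [-0.0143  0.     -0.0495] toolz az 1.25
```

View pics/wrist5.png

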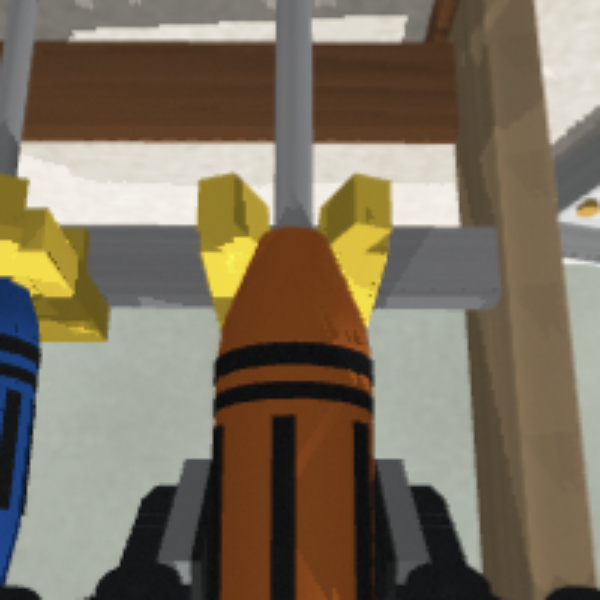

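The blade at (294,150) is centred between the fork prongs (198 to 391). Sliding in.

Request:
{"name": "play_rows", "arguments": {
  "targets": [
    [0.04,0.001,0,0,0,0,1],
    [0.08,0.002,0,0,0,0,1],
    [0.12,0.003,0,0,0,0,1],
    [0.16,0.004,0,0,0,0,1],
    [0.2,0.005,0,0,0,0,1],
    [0.236,0.005,0,0,0,0,1],
    [0.236,0.005,0,0,0,0,1],
    [0.236,0.005,0,0,0,0,1]
  ]
}}

```text
time_s: 16.32
tcp_pos: [0.6006, 0.1609, 0.222]
ee_rot: [-0.029, 2.205, 0.009]
ft_force: [0.1, -0.7, -1.1]
grip_width: 0.0278
gripper_force: 49.9
```

```bash
python3 -c "
from fit import *
s=observe();print(s['time_s'],s['ft_force'].round(2),s['wrist_torque'].round(3))
t=s['tcp_pos'];q=axis(t[0]-.0143,t[1],t[2]-.0495)
"
```

```text
16.325 [ 0.09 -0.66 -1.13] [-0.042  1.018 -0.016]
n 1618 2208 nose xy [0.5862 0.1609] lean deg [0.01 0.18] lowest orange z 0.1723
tcp [0.6006 0.1609 0.222 ] nose-tcp [-0.0144 -0.     -0.0495] toolz az 1.23
```

Request:
{"name": "play_rows", "arguments": {
  "targets": [
    [0,0,-0.015,0,0,0,1],
    [0,0,-0.03,0,0,0,1],
    [0,0,-0.045,0,0,0,1],
    [0,0,-0.06,0,0,0,1],
    [0,0,-0.06,0,0,0,1],
    [0,0,-0.06,0,0,0,1]
  ]
}}

```text
time_s: 17.12
tcp_pos: [0.6007, 0.1609, 0.2104]
ee_rot: [-0.029, 2.204, 0.009]
ft_force: [-0.7, 1.1, -1.2]
grip_width: 0.0284
gripper_force: 49.9
```

Request:
{"name": "play_rows", "arguments": {
  "targets": [
    [0,0,-0.005,0,0,0,1],
    [0,0,-0.01,0,0,0,1],
    [0,0,-0.01,0,0,0,1]
  ]
}}

```text
time_s: 17.5
tcp_pos: [0.6006, 0.1609, 0.208]
ee_rot: [-0.029, 2.205, 0.009]
ft_force: [-1.1, -0.7, -1.2]
grip_width: 0.0281
gripper_force: 49.9
```

Request:
{"name": "play_rows", "arguments": {
  "targets": [
    [0,0,-0.004,0,0,0,1],
    [0,0,-0.008,0,0,0,1],
    [0,0,-0.008,0,0,0,1],
    [0,0,-0.008,0,0,0,1]
  ]
}}

```text
time_s: 18.0
tcp_pos: [0.6006, 0.1609, 0.2066]
ee_rot: [-0.029, 2.204, 0.009]
ft_force: [0.3, -0.4, -1.4]
grip_width: 0.0281
gripper_force: 49.9
```

```bash
python3 -c "
from fit import *
s=observe();print(s['time_s'],s['ft_force'].round(2),s['wrist_torque'].round(3))
t=s['tcp_pos'];q=axis(t[0]-.0143,t[1],t[2]-.0495)
"
```

```text
18.0 [ 0.33 -0.42 -1.43] [-0.062  1.061 -0.019]
n 1622 2225 nose xy [0.5863 0.1609] lean deg [-0.03  0.19] lowest orange z 0.157
tcp [0.6006 0.1609 0.2066] nose-tcp [-0.0144  0.     -0.0495] toolz az 1.23
```

Request:
{"name": "play_rows", "arguments": {
  "targets": [
    [0,0,-0.004,0,0,0,1],
    [0,0,-0.004,0,0,0,1],
    [0,0,-0.004,0,0,0,0.2],
    [0,0,-0.004,0,0,0,0],
    [0,0,-0.004,0,0,0,-0.2],
    [0,0,-0.004,0,0,0,-0.2],
    [0,0,-0.004,0,0,0,-0.2],
    [0,0,-0.004,0,0,0,-0.2]
  ]
}}

```text
time_s: 19.05
tcp_pos: [0.6007, 0.1609, 0.2058]
ee_rot: [-0.029, 2.204, 0.009]
ft_force: [-0.4, 0.2, -0.4]
grip_width: 0.0508
gripper_force: 0.0
```

```bash
python3 -c "
from fit import *
s=observe();print(s['time_s'],s['ft_force'].round(2),s['grip_width'])
q=axis(.5863,.1609,.155)
c=cam('wrist');cv2.imwrite('pics/wrist6.png',c['pixels'])
"
```

```text
19.05 [-0.42  0.22 -0.4 ] 0.05075788803326448
n 1701 2205 nose xy [0.5861 0.1612] lean deg [ 2.29 -0.15] lowest orange z 0.1558
tcp [0.6007 0.1609 0.2058] nose-tcp [-0.0146  0.0003 -0.0508] toolz az 1.24
```

View pics/wrist6.png

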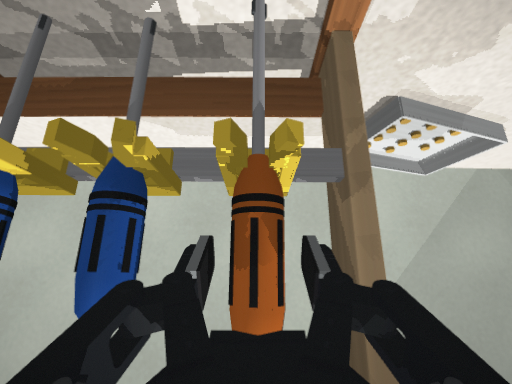

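Released. The handle at (257,250) is in the cup but leans about 2.3°. I'll back off straight and check it.

Request:
{"name": "play_rows", "arguments": {
  "targets": [
    [-0.04,0,0,0,0,0,-0.2],
    [-0.1,0,0,0,0,0,-0.2],
    [-0.17,0,0,0,0,0,-0.2],
    [-0.25,0,0,0,0,0,-0.2],
    [-0.35,0,0,0,0,0,-0.2],
    [-0.4,0,0,0,0,0,-0.2],
    [-0.4,0,0,0,0,0,-0.2],
    [-0.4,0,0,0,0,0,-0.2]
  ]
}}

```text
time_s: 20.15
tcp_pos: [0.521, 0.1609, 0.2062]
ee_rot: [-0.029, 2.204, 0.009]
ft_force: [-0.6, 0.4, 0.6]
grip_width: 0.0514
gripper_force: 0.0
```

```bash
python3 -c "
from fit import *
s=observe();print(s['time_s'],s['ft_force'].round(2),s['tcp_pos'])
q=axis(.5863,.1609,.155)
c=cam('wrist');W=cloud(c);h=cv2.cvtColor(c['pixels'],cv2.COLOR_BGR2HSV)
cv2.imwrite('pics/wrist7.png',c['pixels'])
O=W[(h[...,0]<16)&(h[...,1]>140)&(abs(W[...,0]-.586)<.03)&(abs(W[...,1]-.161)<.03)]
print('orange z',np.percentile(O[:,2],[0.5,1,99,99.8]).round(4))
B=(h[...,0]>100)&(h[...,0]<130)&(h[...,1]>100)
for n,M,yc in (('job',(h[...,0]<16)&(h[...,1]>140),.161),('h3',B,.081),('h2',B,.001)):
    Q=W[M&(abs(W[...,0]-.586)<.03)&(abs(W[...,1]-yc)<.025)&(W[...,2]>.185)&(W[...,2]<.235)]
    if len(Q)>20:
        # front-surface line: min x per height
        zs=np.arange(.187,.235,.004);f=[(z,np.percentile(Q[abs(Q[:,2]-z)<.002,0],5)) for z in zs if (abs(Q[:,2]-z)<.002).sum()>5]
        f=np.array(f);print(n,len(Q),'front lean deg',np.degrees(np.polyfit(f[:,0],f[:,1],1)[0]).round(2),f[0].round(4))
"
```

```text
20.15 [-0.57  0.42  0.57] [0.5209644  0.16089877 0.20622773]
n 919 1032 nose xy [0.5861 0.1612] lean deg [ 2.29 -0.1 ] lowest orange z 0.1562
tcp [0.521  0.1609 0.2062] nose-tcp [ 0.0651  0.0003 -0.0512] toolz az 1.24
orange z [0.1564 0.1575 0.2582 0.2595]
job 1729 front lean deg 3.08 [0.187 0.572]
h3 1573 front lean deg 0.83 [0.187  0.5728]
h2 2188 front lean deg 0.73 [0.187  0.5747]
```

View pics/wrist7.png

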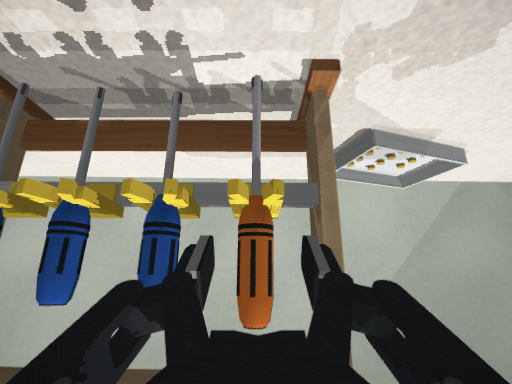

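The driver hangs in the free cup, handle at (255,265) between the clear fingers. Its nose is at about z = 0.156 (home is 0.155) and its top at 0.2595 (expected 0.260). The remaining 2.3° lean has not changed since release and fits the cup's play. The blues are undisturbed, and the gripper tips are about 50 mm away. Handing in.

```bash
python3 -c "
from plant import close_job
print(close_job())"
```

```text
the job is handed in; nothing more can be done
None
```

The orange screwdriver hangs in the empty holder, within about 1 mm of fully home and leaning about 2.3°; the gripper is clear, nothing else was touched, and the job was handed in at about 20 s of the 45 s allowed. One wrist reading of about 49 N came up early, when the arm folded to its joint limits, apparently without touching anything.

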